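Find the pitch leaf that fits the jack screw

ROBOT

A 6-joint arm with a two-finger parallel gripper is mounted at the origin on the work surface. World frame = base frame: x ahead of the robot, y to its left, z up, the work surface at z = 0. Lengths are in m, angles in rad, forces in N, time in s.
With the tool pointing down it reaches from about 0.35 to 0.975 m from the base axis. Payload 4.9 kg.
Tool frame: the origin (TCP) lies midway between the tips of the shut fingers; the grasp point (between the pads) lies 19 mm behind it; z points along the fingers, x is the direction in which the jaws open and shut, and the axes are right-handed (so a half turn about z gives the same grasp; the last joint's range is limited). The gripper opens to 85 mm and grips with 20 to 120 N. Pads are 22 mm wide; open, the fingers measure 114 mm over their backs; the gripper's body (76 mm by 85 mm) begins 54 mm behind the grasp point. The pads swing forward as they close: fully open they stand 13 mm farther back than shut.
Start: joints at [-1.322, 0.053, 1.613, -0, 1.476, -0.119], TCP at [0.225, -0.583, 0.231] pointing down, gripper open.
Joint ranges: [-3.01, 3.01], [-1.01, 2.22], [0.06, 2.58], [-1.02, 4.17], [0.09, 2.62], [-3.14, 3.14]. Speed limits (rad/s): [2.57, 2.57, 3.14, 3.14, 3.14, 3.14].

INTERFACE

Orientations are given as a rotation vector (axis times angle).
In Python, from station import ctrl gives the robot as it stands.
- The arm moves only by the tool step_arm, never from a script. Its argument "increments" is text: rows parted by semicolons, each of 6 numbers parted by spaces: the shift along the tool's x, y, z as a fraction of full scale, then the turn, a rotation vector about the tool's x, y, z as a fraction of full scale. In form: x y z rx ry rz; .... A call has 1 to 12 rows; each row shifts and turns the commanded pose from where the row before left it, along the tool's axes as they then stand; what a row does not reach is not made up. Full scale, the value 1, is 0.025 m for a shift and 0.1 rad for a turn. A row lasts 1/12 s, in which the tool goes at most 41.7 mm and 7.16 degrees, less where a joint would pass 70% of its speed; a pose out of reach is approached as far as the arm can. A call with a number of a shift or a turn outside -1 to 1 is refused whole. A call with a gripper value outside its range is refused whole. "fingers" is the opening, from -1 (shut) to 1 (fully open), so that 0 is half open, set as the call begins (left out, the last holds). The fingers move at their own pace and stop on an object; "newtons" is the grip in N (left out, the last holds). Time passes only in rows, so rows that do not move let the fingers close. It gives the time, the measured TCP pose, the force and the opening at its end, in the units of the state.
- ctrl.get_obs(): the state, without advancing time (a new reading comes with each control period).
- ctrl.get_image(name): name is "scene" or "top" or "wrist"; returns a dict with "pixels" (400x640x3 uint8, red, green, blue), "intrinsics" (3x3 intrinsics, pixels), "eye" and "orientation" of the camera in the world. Camera axes: x right, y down, z forward; pixel columns grow to the right and rows downward; lengths in m; the calibration is good to about 2 mm. The wrist camera is an equidistant fisheye: a pixel r from the principal point sees the ray r / f radians off the axis. A picture is of the moment at which its call begins. There is no depth.
- ctrl.finish_job(): hands the job in, once; it reports no verdict.
The state is a dict: "t": time; "q": joint angles; "dq": joint speeds; "effort": joint torques, N m; "tool_pos": TCP position; "tool_rot": TCP orientation; "contact_force": force on the tool from outside, world axes, zero at the start; "wrist_torque": the same for the moment, N m; "opening": finger opening in m.
Only numpy, scipy, OpenCV 4.12 (cv2) and the standard library are available. Lean on these libraries where they do the work, as an engineer would, in place of code of your own. Each camera call takes 0.05 s, during which the arm holds its last target.

TASK

Find out which of the three thread-pitch gauge leaves in the tray fits the jack screw clamped in the V-blocks: one at a time, lay a leaf flat on the steel rest and slide its teeth gently against the thread, feeling along for the grooves and never forcing it. Leave the leaf that seats lying flat on the rest, fully home in the middle part of the thread and let go, ready for the inspector, with the other two lying flat in the tray. Leave everything else on the bench alone.

Things in the scene. Friction and masses are not known exactly. Their poses are not given: they have to be found in the camera images.
- leaf_a: thread-pitch gauge leaf, one of three alike but for tooth pitch; one fits, which one changes. Loose, 0.1-0.2 kg. Steel 5 mm thick: a head x +18 to +50 mm, 60 mm wide in y, with six trapezoidal teeth standing 4-5 mm out from its +x edge, on a stem 22 mm wide back to x -15 mm. Origin at the underside, below the grip block; x to the teeth, z up. Starts flat in the tray, teeth away from the robot
- leaf_a_grip (a point): centre of this leaf's upright brass grip block, 24 mm (leaf x) x 16 mm (leaf y), which stands from 5 to 39 mm above the leaf's underside; this point is 28 mm above the leaf's origin
- leaf_a_edge (a point): middle of the straight edge of this leaf from which its teeth stand, at the underside: 50 mm ahead of the leaf's origin along its x
- leaf_b: thread-pitch gauge leaf, one of three alike but for tooth pitch; one fits, which one changes. Loose, 0.1-0.2 kg. Steel 5 mm thick: a head x +18 to +50 mm, 60 mm wide in y, with six trapezoidal teeth standing 4-5 mm out from its +x edge, on a stem 22 mm wide back to x -15 mm. Origin at the underside, below the grip block; x to the teeth, z up. Starts flat in the tray, teeth away from the robot
- leaf_b_grip (a point): centre of this leaf's upright brass grip block, 24 mm (leaf x) x 16 mm (leaf y), which stands from 5 to 39 mm above the leaf's underside; this point is 28 mm above the leaf's origin
- leaf_b_edge (a point): middle of the straight edge of this leaf from which its teeth stand, at the underside: 50 mm ahead of the leaf's origin along its x
- leaf_c: thread-pitch gauge leaf, one of three alike but for tooth pitch; one fits, which one changes. Loose, 0.1-0.2 kg. Steel 5 mm thick: a head x +18 to +50 mm, 60 mm wide in y, with six trapezoidal teeth standing 4-5 mm out from its +x edge, on a stem 22 mm wide back to x -15 mm. Origin at the underside, below the grip block; x to the teeth, z up. Starts flat in the tray, teeth away from the robot
- leaf_c_grip (a point): centre of this leaf's upright brass grip block, 24 mm (leaf x) x 16 mm (leaf y), which stands from 5 to 39 mm above the leaf's underside; this point is 28 mm above the leaf's origin
- leaf_c_edge (a point): middle of the straight edge of this leaf from which its teeth stand, at the underside: 50 mm ahead of the leaf's origin along its x
- fixture: fixed grey base plate, 190 x 250 x 14 mm, always square to the bench, with two V-blocks and clamp yokes holding one jack screw, its axis along y, and a flat rest on the robot's side. Origin on the bench below the middle of the screw; x points from the rest to the screw. V-blocks and yokes lie beyond 80 mm either way along y and reach up to 100 mm
- rest_top (a point): middle of the ground-steel rest's flat top, 53.5 mm above the bench, 82 mm before the screw's axis; the top is 96 mm (x) by 150 mm (y) and ends 34 mm from the axis. A leaf lying on it with its teeth towards +x meets the thread at the height of the axis
- thread_mid (a point): on the clamped screw's axis at the middle of its thread, 56 mm above the bench. Thread 60 mm over the crests, 120 mm long between collars, grooves 4.5-5.5 mm deep and 8-10 mm apart, flanks 15 degrees. Where the grooves lie along y is not known. They are cut square to y but for the small helix lean. Steel on steel is stiff, 20-40 N/mm: push below 30 N
- home_line (a point): 30 mm from the screw's axis on the rest's side, level with the rest's top: where a leaf's edge point comes in x when the leaf is fully home, its edge on the crests. A leaf that does not fit stops 3 mm or more short anywhere along y; the right one too, unless within about 1 mm of its grooves; once in, it has 0.3 mm play at each flank
- tray: fixed plywood tray, 116 (x) x 276 (y) x 12 mm, floor 4 mm above the bench, with three compartments 104 x 78 mm side by side along y (centres at y = -86, 0, +86 mm; ribs 4 mm wide, 8 mm tall). Origin: centre of its underside. Each leaf starts in one, its origin about 20 mm on the -x side of the centre, its x along the tray's x
- screw_p: one of three steel jack screws, alike but for the pitch of the thread, axis along y, 240 mm long; one (it changes) is clamped in the fixture and is the one to check, the others lie in the rack at the back. Origin on its axis at mid-thread. Fixed
- screw_q: one of three steel jack screws, alike but for the pitch of the thread, axis along y, 240 mm long; one (it changes) is clamped in the fixture and is the one to check, the others lie in the rack at the back. Origin on its axis at mid-thread. Fixed
- screw_r: one of three steel jack screws, alike but for the pitch of the thread, axis along y, 240 mm long; one (it changes) is clamped in the fixture and is the one to check, the others lie in the rack at the back. Origin on its axis at mid-thread. Fixed
- nut: bronze flanged lifting nut standing on its flange, 96 mm across, 45 mm tall; not part of the job, leave it alone
- caliper: digital caliper lying flat, 190 mm long; not part of the job, leave it alone
- tin: white and green primer tin, 96 mm across, 105 mm tall; not part of the job, leave it alone
- spray: red spray can with a white cap, 65 mm across, 190 mm tall; not part of the job, leave it alone
- carton: white and red filter carton, 95 x 95 x 115 mm; not part of the job, leave it alone
- driver: orange-handled screwdriver lying flat, 200 mm long; not part of the job, leave it alone
There are look-alikes about, which are no part of the job. Leave any orange or turquoise look-alike of the leaf_b alone. Leave any red or turquoise look-alike of the leaf_a alone.

How it is judged:
At the end, for the whole second after the job is handed in: one leaf lies flat on the rest with its tooth-root edge within 1.5 mm of the screw's crests (so its teeth are fully in the grooves) and its middle within 27 mm of the middle of the thread; the other two leaves lie flat on the tray's floor; all are released and at rest (((x of leaf_a_edge in the frame of fixture between -0.0315 and -0.027 m and y of leaf_a_edge in the frame of fixture between -0.027 and 0.027 m and z of leaf_a_edge in the frame of fixture between 0.0515 and 0.0555 m and angle between each of leaf_a, leaf_b, leaf_c's own z axis and vertical below 0.05 rad and angle between the x axis of leaf_a and the x axis of fixture, either way round below 0.05 rad and x of leaf_b in the frame of tray between -0.05 and 0.05 m and y of leaf_b in the frame of tray between -0.13 and 0.13 m and z of each of leaf_b, leaf_c in the frame of tray below 0.0065 m and x of leaf_c in the frame of tray between -0.05 and 0.05 m and y of leaf_c in the frame of tray between -0.13 and 0.13 m) or (x of leaf_b_edge in the frame of fixture between -0.0315 and -0.027 m and y of leaf_b_edge in the frame of fixture between -0.027 and 0.027 m and z of leaf_b_edge in the frame of fixture between 0.0515 and 0.0555 m and angle between each of leaf_b, leaf_a, leaf_c's own z axis and vertical below 0.05 rad and angle between the x axis of leaf_b and the x axis of fixture, either way round below 0.05 rad and x of leaf_a in the frame of tray between -0.05 and 0.05 m and y of leaf_a in the frame of tray between -0.13 and 0.13 m and z of each of leaf_a, leaf_c in the frame of tray below 0.0065 m and x of leaf_c in the frame of tray between -0.05 and 0.05 m and y of leaf_c in the frame of tray between -0.13 and 0.13 m) or (x of leaf_c_edge in the frame of fixture between -0.0315 and -0.027 m and y of leaf_c_edge in the frame of fixture between -0.027 and 0.027 m and z of leaf_c_edge in the frame of fixture between 0.0515 and 0.0555 m and angle between each of leaf_c, leaf_a, leaf_b's own z axis and vertical below 0.05 rad and angle between the x axis of leaf_c and the x axis of fixture, either way round below 0.05 rad and x of leaf_a in the frame of tray between -0.05 and 0.05 m and y of leaf_a in the frame of tray between -0.13 and 0.13 m and z of each of leaf_a, leaf_b in the frame of tray below 0.0065 m and x of leaf_b in the frame of tray between -0.05 and 0.05 m and y of leaf_b in the frame of tray between -0.13 and 0.13 m)) and linear speed of each of leaf_a, leaf_b, leaf_c below 0.01 m/s); the robot touches nothing.
It fails at once if a leaf is pressed on a screw with more than 30 N (contact force between any of leaf_a, leaf_b, leaf_c and screw_p above 30 N or contact force between any of leaf_a, leaf_b, leaf_c and screw_q above 30 N or contact force between any of leaf_a, leaf_b, leaf_c and screw_r above 30 N).
It fails at once if a bystander is shifted by more than 20 mm (distance of any of nut, caliper, tin, spray, carton, driver from where it was at the start of the episode above 0.02 m).
It also fails if it takes over 72 s, if anything falls off the work surface, if the arm or the gripper's body presses on something with over 40 N, if the wrist force passes 120 N, or if a joint passes its speed limit or range.

## Working session

There is one attempt and no reset: what is moved stays moved. The work goes in short steps, Python scripts to look and compute and a tool call to move; the robot and the scene stay as the last step left them, time stands still between calls to the robot, and variables do not carry over. Pictures are saved under pics/ and viewed, and the job is handed in when it is done.

Besides the shell and the picture viewer there is one more tool, called after "Call:" in YAML: its name, and indented under it one key for each argument. step_arm: Moves the arm, as the interface text tells. Shift numbers are shares of 0.025 m and turn numbers shares of 0.1 rad, none past 1 either way. Its arguments: {"type":"object","properties":{"increments":{"type":"string"},"fingers":{"type":"number"},"newtons":{"type":"number"}},"required":["increments"]}

```bash
mkdir -p pics; ls; cat > h.py <<'E'
import numpy as np,cv2
from station import ctrl
from scipy.spatial.transform import Rotation as R
def grab(name,fn):
    d=ctrl.get_image(name); cv2.imwrite(fn,cv2.cvtColor(d["pixels"],cv2.COLOR_RGB2BGR))
    np.savez(fn.replace('.png','.npz'),p=d["pixels"],K=d["intrinsics"],e=d["eye"],o=np.array(d["orientation"]))
    return d
def ray(fn,u,v,fish=False):
    d=np.load(fn.replace('.png','.npz'));K=d['K'];o=d['o']
    Rm=o if o.shape==(3,3) else R.from_rotvec(o).as_matrix() if o.shape==(3,) else R.from_quat(o).as_matrix()
    x=(u-K[0,2])/K[0,0];y=(v-K[1,2])/K[1,1]
    if fish:
        r=np.hypot(x,y); s=np.sin(r)/r if r>1e-9 else 1; c=np.array([x*s,y*s,np.cos(r)])
    else: c=np.array([x,y,1.])
    return d['e'],Rm@c
def at(fn,u,v,z,fish=False):
    e,r=ray(fn,u,v,fish); return e+r*(z-e[2])/r[2]
def proj(fn,P,fish=False):
    d=np.load(fn.replace('.png','.npz'));K=d['K'];o=d['o']
    Rm=o if o.shape==(3,3) else R.from_rotvec(o).as_matrix()
    c=Rm.T@(np.array(P)-d['e'])
    if fish:
        th=np.arctan2(np.hypot(c[0],c[1]),c[2]);f=th/np.hypot(c[0],c[1]); x,y=c[0]*f,c[1]*f
    else: x,y=c[0]/c[2],c[1]/c[2]
    return K[0,0]*x+K[0,2],K[1,1]*y+K[1,2]
def crop(fn,x0,y0,x1,y1,s,out):
    a=cv2.imread(fn)[y0:y1,x0:x1]; cv2.imwrite(out,cv2.resize(a,None,fx=s,fy=s,interpolation=cv2.INTER_CUBIC))
E
python3 - <<'E'
from h import *
for n in ["scene","top","wrist"]:
    d=grab(n,f"pics/{n}0.png"); print(n,d["intrinsics"],d["eye"],d["orientation"])
print(ctrl.get_obs())
E
```

```text
pics
scene [[477.74590824   0.         326.94438337]
 [  0.         477.74590824 199.15218816]
 [  0.           0.           1.        ]] [1.64260827 0.54941657 0.92100013] [-1.27314681 -2.03895984  1.08002854]
top [[424.60429702   0.         318.56648557]
 [  0.         424.60429702 198.30569547]
 [  0.           0.           1.        ]] [ 0.24394421 -0.00394974  1.4858818 ] [-2.147591    2.10391609 -0.22140988]
wrist [[309.70691629   0.         323.28364006]
 [  0.         309.70691629 197.30477647]
 [  0.           0.           1.        ]] [ 0.29165657 -0.55756019  0.37263887] [ 2.39021113 -1.64114739 -0.23554555]
{'t': 0.15, 'q': array([-1.32201533e+00,  5.32322184e-02,  1.61396832e+00,  2.03116755e-05,
        1.47602367e+00, -1.18983007e-01]), 'dq': array([-0.00196478, -0.00081941, -0.00247588,  0.00167177,  0.00058254,
        0.00048443]), 'effort': array([ 4.12028985e-04, -3.94241595e+01, -3.70722485e+01, -8.40275152e-05,
        4.70917934e-03, -2.84977013e-06]), 'tool_pos': array([ 0.22460081, -0.58272636,  0.23033484]), 'tool_rot': array([-2.58927362e+00,  1.77719025e+00,  1.90430046e-03]), 'contact_force': array([0.02816661, 0.26069229, 0.6782141 ]), 'wrist_torque': array([ 0.03303451,  0.01843644, -0.03655396]), 'opening': 0.08559196391405036}
```

View pics/top0.png

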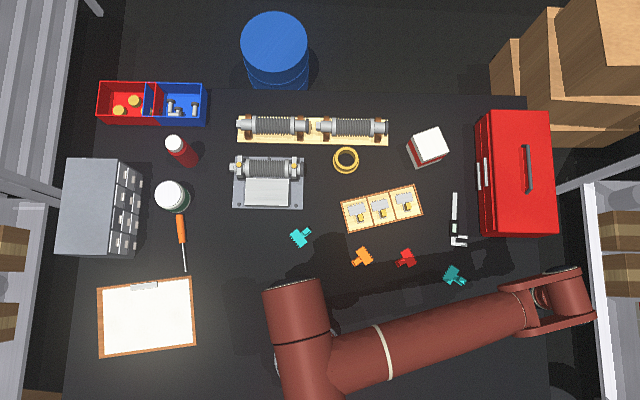

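View pics/scene0.png

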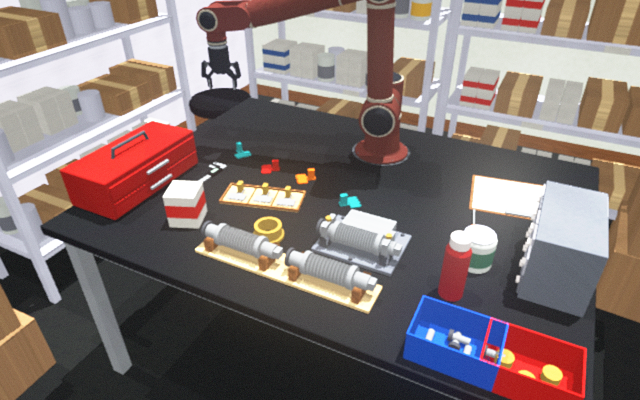

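View pics/wrist0.png

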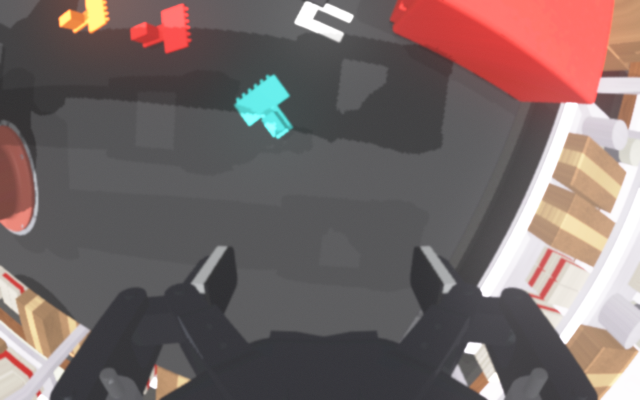

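The top view shows the tray at about (382,208), holding three steel leaves with brass grips at (358,214), (382,210) and (406,203). The fixture is at (268,182). Four coloured look-alikes lie outside the tray: turquoise (300,237), orange (362,256), red (405,258) and turquoise (455,274). I choose the three steel leaves in the tray and will check them in a close crop.

```bash
python3 - <<'E'
from h import *
crop("pics/top0.png",330,175,435,240,7,"pics/c1.png")
crop("pics/top0.png",222,145,312,217,8,"pics/c2.png")
E
```

```text
(no output)
```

View pics/c1.png

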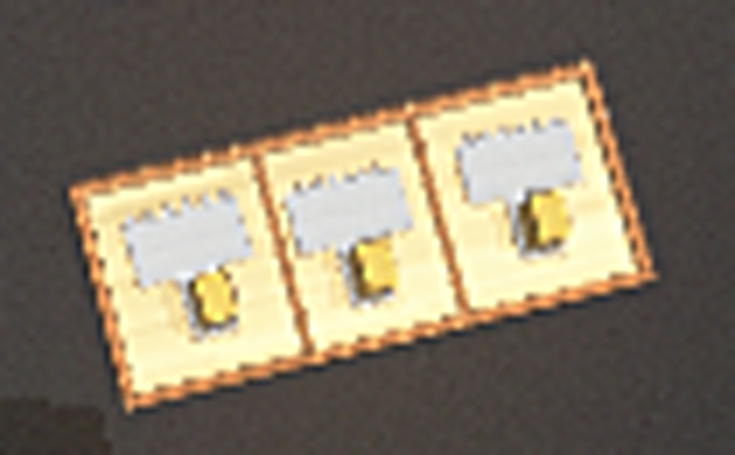

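View pics/c2.png

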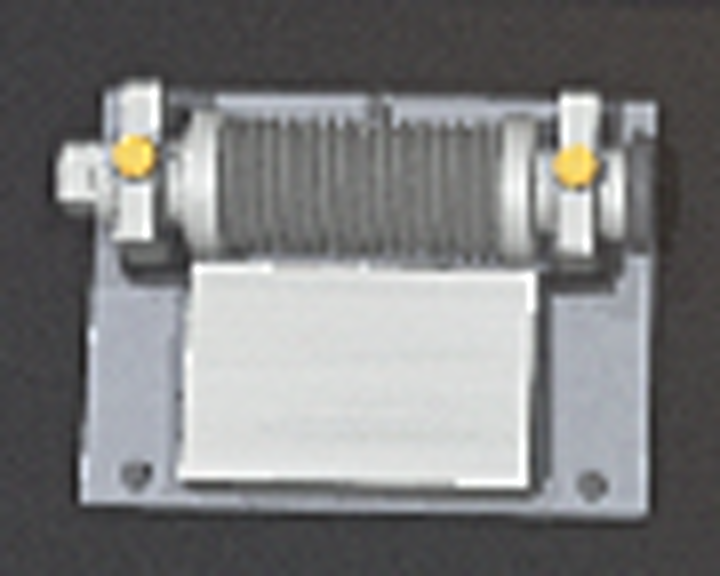

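```bash
python3 - <<'E'
from h import *
f="pics/top0.png"
c=lambda u,v:(330+u/7,175+v/7)
d=lambda u,v:(222+u/8,145+v/8)
print("tray corners z.012")
T=[at(f,*c(*p),.012) for p in [(72,187),(586,63),(653,276),(128,408)]]
for t in T: print(t.round(4))
print("ctr",np.mean(T,0).round(4), [np.linalg.norm(T[i]-T[(i+1)%4]).round(4) for i in range(4)])
e=T[0]+T[3]-T[1]-T[2]; print("yaw from y-axis",np.arctan2(-e[0],e[1])); e=T[0]+T[1]-T[2]-T[3]; print("yaw x",np.arctan2(e[1],e[0]))
print("grips z.043")
for p in [(218,297),(378,265),(550,217)]: print(at(f,*c(*p),.043).round(4))
print("rest")
Q=[at(f,*d(*p),.0535) for p in [(193,264),(537,270),(528,488),(180,480)]]
for t in Q: print(t.round(4))
print(np.mean(Q,0).round(4),[np.linalg.norm(Q[i]-Q[(i+1)%4]).round(4) for i in range(4)])
e=Q[0]+Q[3]-Q[1]-Q[2]; print("yaw y",np.arctan2(-e[0],e[1])); e=Q[0]+Q[1]-Q[2]-Q[3]; print("yaw x",np.arctan2(e[1],e[0]))
B=[at(f,*d(*p),.014) for p in [(106,90),(657,103),(648,520),(80,500)]]
for t in B: print(t.round(4))
E
```

```text
tray corners z.012
[ 0.5227 -0.0988  0.012 ]
[ 0.5929 -0.3608  0.012 ]
[ 0.4836 -0.392   0.012 ]
[ 0.4114 -0.1277  0.012 ]
ctr [ 0.5027 -0.2448  0.012 ] [np.float64(0.2713), np.float64(0.1137), np.float64(0.274), np.float64(0.115)]
yaw from y-axis 0.2641601269892712
yaw x 0.26594930742785766
grips z.043
[ 0.4635 -0.169   0.043 ]
[ 0.4811 -0.248   0.043 ]
[ 0.507  -0.3335  0.043 ]
rest
[0.5912 0.2308 0.0535]
[0.592  0.0821 0.0535]
[0.496  0.0828 0.0535]
[0.4963 0.2314 0.0535]
[0.5439 0.1568 0.0535] [np.float64(0.1487), np.float64(0.0959), np.float64(0.1486), np.float64(0.095)]
yaw y 0.0016913402969827166
yaw x -0.0071844152344356545
[0.6802 0.2804 0.014 ]
[0.68  0.033 0.014]
[0.4899 0.0321 0.014 ]
[0.4934 0.2811 0.014 ]
```

```bash
cat >> h.py <<'E'
def plan(P,yaw,deg=False):
    """from the measured pose: total increments. target: tool z down, tool x axis at heading yaw"""
    o=ctrl.get_obs(); p=o['tool_pos'];M=R.from_rotvec(o['tool_rot']).as_matrix()
    Mt=np.array([[np.cos(yaw),np.sin(yaw),0],[np.sin(yaw),-np.cos(yaw),0],[0,0,-1]]).T.copy()
    Mt=np.column_stack([[np.cos(yaw),np.sin(yaw),0],[np.sin(yaw),-np.cos(yaw),0],[0,0,-1]])
    rv=R.from_matrix(M.T@Mt).as_rotvec()
    d=np.array(P)-p
    print('pos',p.round(4),'t',round(o['t'],2),'force',o['contact_force'].round(1),'open',round(o['opening'],4),'xhead',np.arctan2(M[1,0],M[0,0]).round(4),'tilt',M[:,2].round(4))
    print('world shift',d.round(4),'tool-frame now (fs units)',(M.T@d/.025).round(3),'in target frame',(Mt.T@d/.025).round(3),'turn fs',(rv/.1).round(3))
E
python3 - <<'E'
from h import *
o=ctrl.get_obs();M=R.from_rotvec(o['tool_rot']).as_matrix();print(M.round(3))
d=np.load("pics/wrist0.npz");C=R.from_rotvec(d['o']).as_matrix();print(C.round(3)); print('cam in tool',(M.T@(d['e']-o['tool_pos'])).round(4),(M.T@C).round(3))
for h in (np.pi/2,-np.pi/2, .265+np.pi/2,.265-np.pi/2): plan([.5,-.245,.25],h)
E
```

```text
[[ 0.36  -0.933 -0.   ]
 [-0.933 -0.36   0.002]
 [-0.002 -0.    -1.   ]]
[[ 0.359 -0.896 -0.261]
 [-0.933 -0.345 -0.099]
 [-0.001  0.28  -0.96 ]]
cam in tool [ 0.0004 -0.0717 -0.1423] [[ 1.    -0.001  0.   ]
 [ 0.001  0.96   0.28 ]
 [-0.    -0.28   0.96 ]]
pos [ 0.2246 -0.5827  0.2303] t 0.15 force [0.  0.3 0.7] open 0.0856 xhead -1.203 tilt [-4.0e-04  1.6e-03 -1.0e+00]
world shift [0.2754 0.3377 0.0197] tool-frame now (fs units) [ -8.646 -15.136  -0.769] in target frame [13.509 11.016 -0.787] turn fs [-2.3000e-02  1.0000e-03 -2.7738e+01]
pos [ 0.2246 -0.5827  0.2303] t 0.15 force [0.  0.3 0.7] open 0.0856 xhead -1.203 tilt [-4.0e-04  1.6e-03 -1.0e+00]
world shift [0.2754 0.3377 0.0197] tool-frame now (fs units) [ -8.646 -15.136  -0.769] in target frame [-13.509 -11.016  -0.787] turn fs [1.000e-03 1.600e-02 3.678e+00]
pos [ 0.2246 -0.5827  0.2303] t 0.15 force [0.  0.3 0.7] open 0.0856 xhead -1.203 tilt [-4.0e-04  1.6e-03 -1.0e+00]
world shift [0.2754 0.3377 0.0197] tool-frame now (fs units) [ -8.646 -15.136  -0.769] in target frame [10.152 14.17  -0.787] turn fs [-2.5000e-02 -2.0000e-03 -3.0388e+01]
pos [ 0.2246 -0.5827  0.2303] t 0.15 force [0.  0.3 0.7] open 0.0856 xhead -1.203 tilt [-4.0e-04  1.6e-03 -1.0e+00]
world shift [0.2754 0.3377 0.0197] tool-frame now (fs units) [ -8.646 -15.136  -0.769] in target frame [-10.152 -14.17   -0.787] turn fs [-1.000e-03  1.600e-02  1.028e+00]
```

```bash
python3 - <<'E'
from h import *
plan([.46,-.257,.20],.265-np.pi/2)
E
```

```text
pos [ 0.2246 -0.5827  0.2303] t 0.15 force [0.  0.3 0.7] open 0.0856 xhead -1.203 tilt [-4.0e-04  1.6e-03 -1.0e+00]
world shift [ 0.2354  0.3257 -0.0303] tool-frame now (fs units) [ -8.771 -13.47    1.23 ] in target frame [-10.108 -12.5     1.213] turn fs [-1.000e-03  1.600e-02  1.028e+00]
```

Call:
step_arm:
  increments: "-0.8 -1 0.1 0 0 1; -0.83 -1 0.1 0 0 0; -0.83 -1 0.1 0 0 0; -0.83 -1 0.1 0 0 0; -0.83 -1 0.1 0 0 0; -0.83 -1 0.1 0 0 0; -0.83 -1 0.1 0 0 0; -0.83 -1 0.1 0 0 0; -0.83 -1 0.1 0 0 0; -0.83 -1 0.1 0 0 0; -0.83 -1 0.1 0 0 0; -0.83 -1 0.1 0 0 0"
  fingers: 0

```text
t: 1.15
tool_pos: [0.4462, -0.2611, 0.201]
tool_rot: [-2.498, 1.905, 0.0]
contact_force: [0.3, 0.0, 0.5]
opening: 0.0427
```

Call:
step_arm:
  increments: "0 -0.4 0 0 0 0; 0 0 0 0 0 0; 0 0 0 0 0 0"

```text
t: 1.4
tool_pos: [0.4552, -0.2602, 0.2011]
tool_rot: [2.498, -1.903, -0.001]
contact_force: [0.3, -0.6, -0.2]
opening: 0.0427
```

```bash
python3 - <<'E'
from h import *
grab("wrist","pics/w1.png")
plan([.46,-.257,.20],.265-np.pi/2)
E
```

```text
pos [ 0.4549 -0.2606  0.2012] t 1.45 force [ 0.3 -0.1 -0.1] open 0.0429 xhead -1.3034 tilt [-7.e-04 -3.e-04 -1.e+00]
world shift [ 0.0051  0.0036 -0.0012] tool-frame now (fs units) [-0.086 -0.235  0.048] in target frame [-0.087 -0.235  0.048] turn fs [ 0.007 -0.001  0.024]
```

View pics/w1.png

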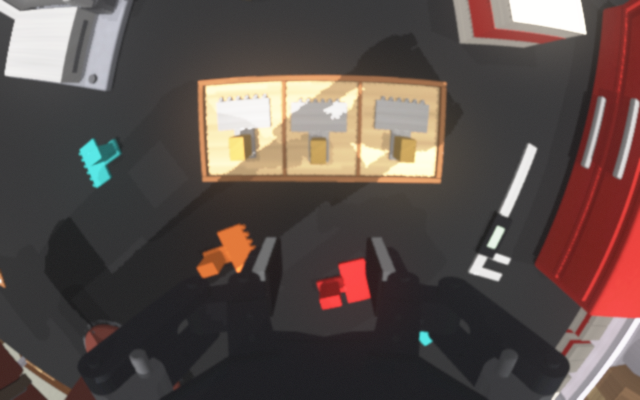

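```bash
python3 - <<'E'
from h import *
crop("pics/w1.png",195,72,450,190,3.1,"pics/c3.png")
E
```

```text
(no output)
```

View pics/c3.png

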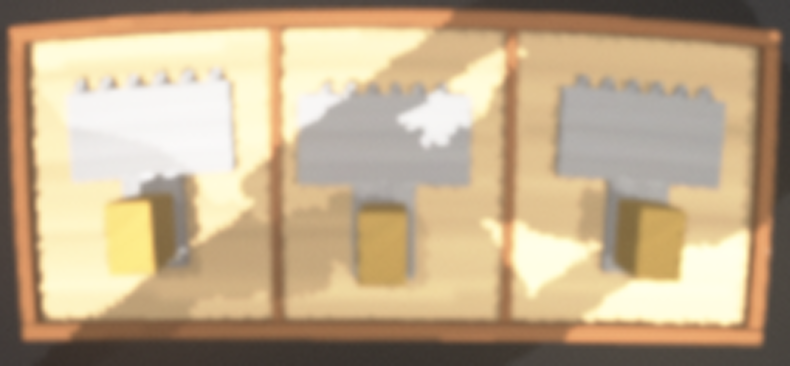

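The close crop confirms three steel leaves with brass grips. Comparing each tooth span with its 60 mm head width gives pitches of about 9.9 mm (left, teeth x 82..218), 8.2 mm (middle, 328..445) and 9.0 mm (right, 582..706). Next I'll estimate the clamped screw's pitch.

```bash
python3 - <<'E'
from h import *
plan([.52,.157,.25],-np.pi/2)
crop("pics/top0.png",245,155,292,182,16,"pics/c4.png")
crop("pics/scene0.png",310,205,420,275,7,"pics/c5.png")
E
```

```text
pos [ 0.4549 -0.2606  0.2012] t 1.45 force [ 0.3 -0.1 -0.1] open 0.0429 xhead -1.3034 tilt [-7.e-04 -3.e-04 -1.e+00]
world shift [0.0651 0.4176 0.0488] tool-frame now (fs units) [-15.423  -6.924  -1.958] in target frame [-16.705  -2.604  -1.952] turn fs [ 7.000e-03 -2.000e-03  2.674e+00]
```

View pics/c4.png

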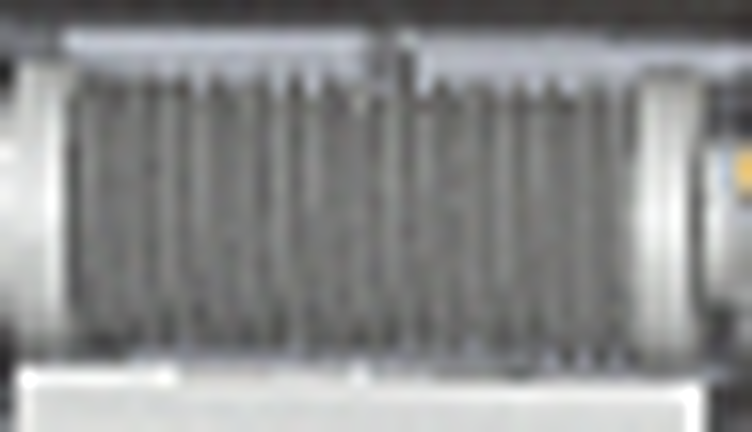

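View pics/c5.png

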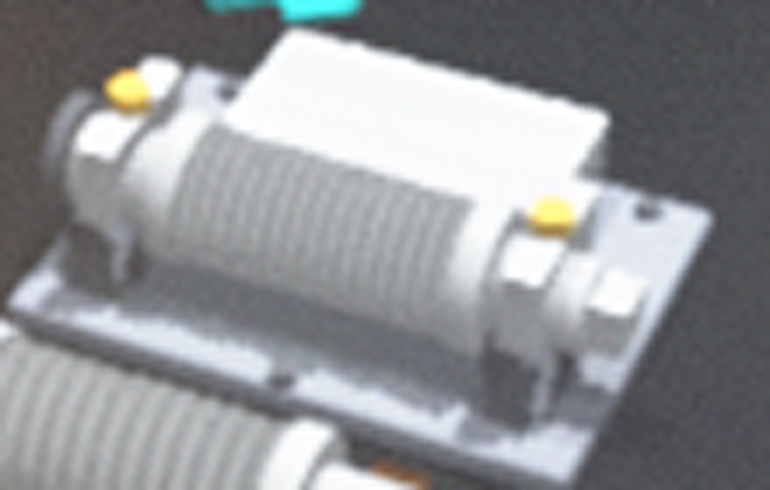

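Call:
step_arm:
  increments: "-0.7 -0.3 0 0 0 1; -1 -0.3 0 0 0 1; -1 -0.2 0 0 0 0.67; -1 -0.2 0 0 0 0; -1 -0.2 0 0 0 0; -1 -0.2 0 0 0 0; -1 -0.2 0 0 0 0; -1 -0.2 0 0 0 0; -1 -0.2 0 0 0 0; -1 -0.2 0 0 0 0; -1 -0.2 0 0 0 0; -1 -0.2 0.1 0 0 0"

```text
t: 2.45
tool_pos: [0.5097, 0.0346, 0.1995]
tool_rot: [-2.219, 2.223, -0.002]
contact_force: [0.8, 0.7, 0.2]
opening: 0.0424
```

Call:
step_arm:
  increments: "-1 -0.3 0.2 0 0 0; -1 -0.3 0.3 0 0 0; -1 -0.3 0.5 0 0 0; -1 -0.3 0.5 0 0 0; -1 -0.3 0.5 0 0 0; 0 0 0 0 0 0; 0 0 0 0 0 0"

```text
t: 3.03
tool_pos: [0.5464, 0.1594, 0.1476]
tool_rot: [2.221, -2.219, -0.001]
contact_force: [0.3, -1.4, 0.0]
opening: 0.0425
```

```bash
python3 - <<'E'
from h import *
grab("wrist","pics/w2.png")
plan([.53,.157,.15],-np.pi/2)
E
```

```text
pos [0.5468 0.1589 0.1486] t 3.08 force [-0.2  0.1  0.3] open 0.0425 xhead -1.571 tilt [-7.e-04 -8.e-04 -1.e+00]
world shift [-0.0168 -0.0019  0.0014] tool-frame now (fs units) [ 0.075  0.673 -0.056] in target frame [ 0.074  0.673 -0.057] turn fs [ 0.007 -0.008 -0.002]
```

View pics/w2.png

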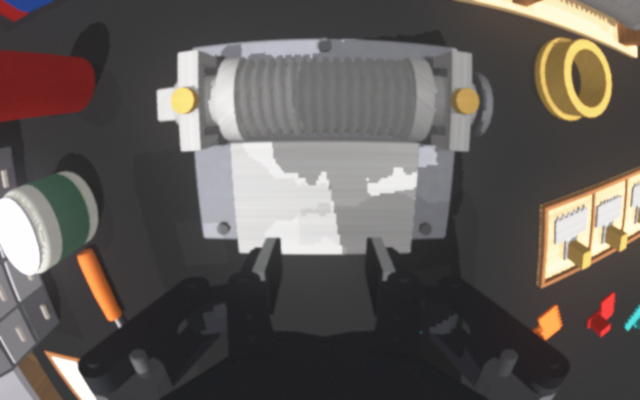

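```bash
python3 - <<'E'
from h import *
f="pics/w2.png"
img=cv2.cvtColor(cv2.imread(f),cv2.COLOR_BGR2GRAY).astype(np.float32)
# unwrap cylinder r=.03 around axis (.626,.056): phi 0=top, + toward robot
ys=np.linspace(.23,.085,581); phis=np.linspace(-.9,1.2,120)
mx=np.zeros((len(phis),len(ys)),np.float32);my=mx.copy()
for i,p in enumerate(phis):
    for j,y in enumerate(ys):
        mx[i,j],my[i,j]=proj(f,[.626-.03*np.sin(p),y,.056+.03*np.cos(p)],True)
U=cv2.remap(img,mx,my,cv2.INTER_CUBIC); np.save('U.npy',U)
cv2.imwrite("pics/u1.png",cv2.resize(np.clip(U*1.5,0,255),(774,480)))
for lo,hi in [(20,45),(45,70),(70,95),(95,115)]:
    s=U[lo:hi,90:490].mean(0); s=s-cv2.GaussianBlur(s[None],(0,0),30)[0]
    F=[abs(np.sum(s*np.hanning(len(s))*np.exp(2j*np.pi*ys[90:490]/P))) for P in np.arange(.0065,.0125,.0001)]
    k=np.argsort(F)[::-1][:4]; print(lo,[(round(6.5+.1*i,1),round(F[i])) for i in k])
E
```

```text
20 [(np.float64(7.4), 310), (np.float64(7.5), 307), (np.float64(7.3), 297), (np.float64(7.6), 289)]
45 [(np.float64(8.5), 335), (np.float64(8.4), 334), (np.float64(8.6), 327), (np.float64(8.3), 323)]
70 [(np.float64(8.2), 350), (np.float64(8.3), 347), (np.float64(8.1), 342), (np.float64(8.4), 336)]
95 [(np.float64(7.9), 257), (np.float64(8.0), 254), (np.float64(7.8), 251), (np.float64(8.1), 242)][ WARN:0@48.308] global loadsave.cpp:1063 imwrite_ Unsupported depth image for selected encoder is fallbacked to CV_8U.
```

View pics/u1.png

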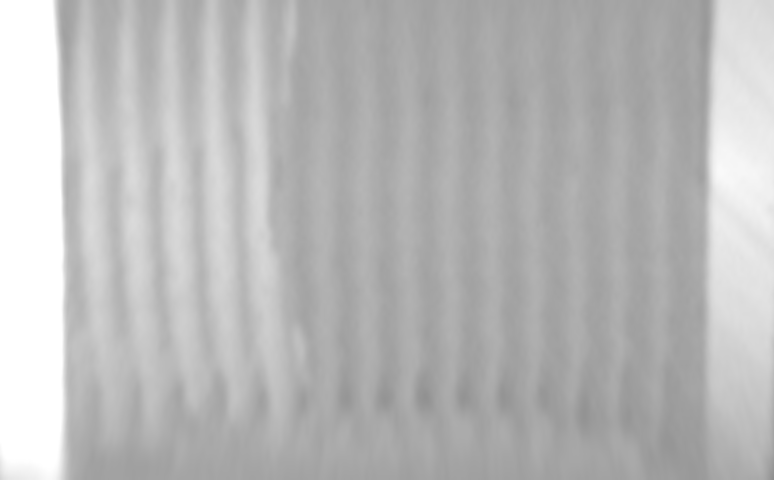

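```bash
python3 - <<'E'
from h import *
f="pics/w1.png"
c=lambda u,v:(195+u/3.1,72+v/3.1)
for n,p in dict(L=(133,240),M=(383,246),Rr=(658,244)).items():
    print(n,at(f,*c(*p),.043,True).round(4))
for n,(a,b) in dict(L=((70,180),(232,172)),M=((298,182),(470,187)),Rr=((556,176),(720,186))).items():
    A=at(f,*c(*a),.009,True);B=at(f,*c(*b),.009,True);e=A-B; print(n,A.round(4),B.round(4),np.linalg.norm(e).round(4),'yaw',np.arctan2(-e[0],e[1]).round(3))
for p in [(10,32),(778,37),(760,342),(25,340)]: print(at(f,*c(*p),.012,True).round(4))
f='pics/w2.png'
for p in [(234,142),(417,140),(411,252),(240,254)]: print('rest',at(f,*p,.0535,True).round(4))
plan([.482,-.2485,.1],.265-np.pi/2)
E
```

```text
L [ 0.4654 -0.1695  0.043 ]
M [ 0.4838 -0.2481  0.043 ]
Rr [ 0.5089 -0.333   0.043 ]
L [ 0.4745 -0.1332  0.009 ] [ 0.491  -0.1909  0.009 ] 0.0601 yaw 0.278
M [ 0.4933 -0.2144  0.009 ] [ 0.5073 -0.2725  0.009 ] 0.0598 yaw 0.237
Rr [ 0.5196 -0.3005  0.009 ] [ 0.5343 -0.3594  0.009 ] 0.0607 yaw 0.245
[ 0.5225 -0.0986  0.012 ]
[ 0.5932 -0.3637  0.012 ]
[ 0.4844 -0.3928  0.012 ]
[ 0.4125 -0.1282  0.012 ]
rest [0.5943 0.229  0.0535]
rest [0.596  0.0853 0.0535]
rest [0.4992 0.0823 0.0535]
rest [0.4975 0.2317 0.0535]
pos [0.5468 0.1589 0.1486] t 3.08 force [-0.2  0.1  0.3] open 0.0425 xhead -1.571 tilt [-7.e-04 -8.e-04 -1.e+00]
world shift [-0.0648 -0.4074 -0.0486] tool-frame now (fs units) [16.294  2.587  1.958] in target frame [15.047  6.77   1.943] turn fs [ 0.008 -0.007 -2.652]
```

```bash
python3 - <<'E'
from h import *
plan([.4825,-.2482,.08],.245-np.pi/2)
E
```

```text
pos [0.5468 0.1589 0.1486] t 3.08 force [-0.2  0.1  0.3] open 0.0425 xhead -1.571 tilt [-7.e-04 -8.e-04 -1.e+00]
world shift [-0.0643 -0.4071 -0.0686] tool-frame now (fs units) [16.281  2.567  2.758] in target frame [15.172  6.445  2.743] turn fs [ 0.008 -0.007 -2.452]
```

Call:
step_arm:
  increments: "1 0.2 0 0 0 0; 1 0.2 0 0 0 0; 1 0.2 0 0 0 0; 1 0.2 0 0 0 0; 1 0.2 0 0 0 0; 1 0.2 0 0 0 0; 1 0.2 0 0 0 0; 1 0.2 0 0 0 0; 1 0.2 0 0 0 0; 1 0.2 0 0 0 -0.8; 1 0.2 0 0 0 -0.8; 1 0.2 0 0 0 -0.85"

```text
t: 4.08
tool_pos: [0.492, -0.1437, 0.1501]
tool_rot: [-2.478, 1.931, -0.003]
contact_force: [0.2, 0.3, 0.3]
opening: 0.0423
```

```bash
python3 - <<'E'
from h import *
plan([.4825,-.2482,.07],.245-np.pi/2)
E
```

```text
pos [ 0.492  -0.1437  0.1501] t 4.08 force [0.2 0.3 0.3] open 0.0423 xhead -1.3237 tilt [ 0.0018 -0.0014 -1.    ]
world shift [-0.0095 -0.1045 -0.0801] tool-frame now (fs units) [3.953 1.395 3.208] in target frame [3.962 1.383 3.203] turn fs [-0.014 -0.017  0.021]
```

Call:
step_arm:
  increments: "0.8 0.25 0.6 0 0 0; 0.8 0.25 0.6 0 0 0; 0.8 0.25 0.7 0 0 0; 0.6 0.25 0.7 0 0 0; 0.4 0.2 0.6 0 0 0; 0 0 0 0 0 0; 0 0 0 0 0 0"

```text
t: 4.67
tool_pos: [0.4834, -0.2317, 0.0689]
tool_rot: [2.474, -1.936, -0.001]
contact_force: [-0.1, 1.1, -0.6]
opening: 0.0422
```

```bash
python3 - <<'E'
from h import *
grab("wrist","pics/w3.png")
plan([.4825,-.2482,.017],.245-np.pi/2)
crop("pics/w3.png",200,40,460,240,3,"pics/c6.png")
E
```

```text
pos [ 0.4843 -0.2315  0.0699] t 4.72 force [0.8 0.6 1.1] open 0.0423 xhead -1.327 tilt [ 1.e-03 -5.e-04 -1.e+00]
world shift [-0.0018 -0.0167 -0.0529] tool-frame now (fs units) [0.629 0.234 2.115] in target frame [0.631 0.233 2.114] turn fs [-0.009 -0.008 -0.013]
```

View pics/w3.png

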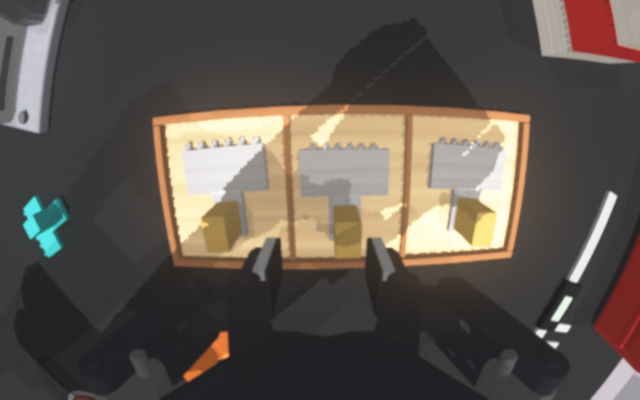

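View pics/c6.png

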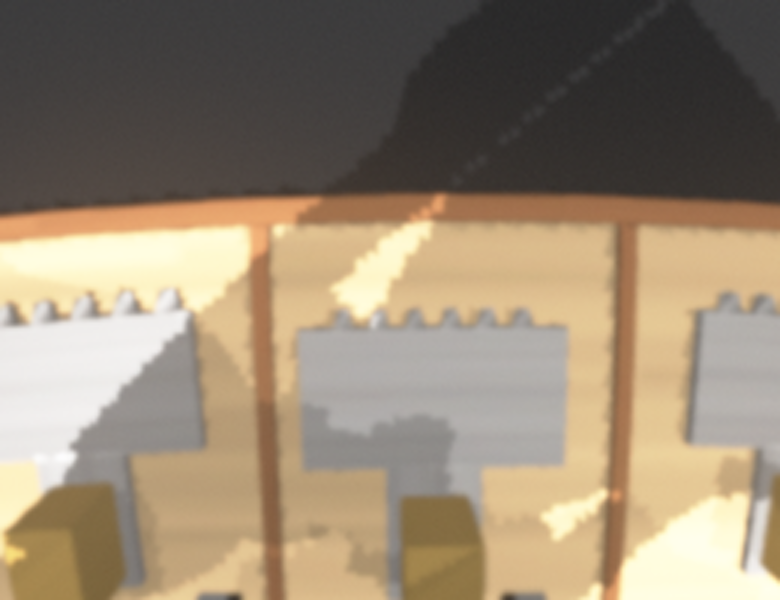

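The middle leaf is right of the fingers, with its grip block at (347,230). Its teeth have a pitch of about 8.1 mm, which matches the screw (about 8 mm). Moving over it and down.

Call:
step_arm:
  increments: "0.3 0.1 0 0 0 0; 0.33 0.13 0 0 0 0; 0 0 0.5 0 0 0; 0 0 0.5 0 0 0; 0 0 0.5 0 0 0; 0 0 0.3 0 0 0; 0 0 0.25 0 0 0; 0 0 0 0 0 0; 0 0 0 0 0 0"

```text
t: 5.47
tool_pos: [0.4825, -0.2467, 0.0168]
tool_rot: [2.477, -1.932, -0.002]
contact_force: [-0.8, 0.1, 0.0]
opening: 0.043
```

```bash
python3 - <<'E'
from h import *
grab("wrist","pics/w4.png")
plan([.4825,-.2482,.017],.245-np.pi/2)
crop("pics/w4.png",200,100,460,300,3,"pics/c7.png")
E
```

```text
pos [ 0.4829 -0.2471  0.0175] t 5.52 force [ 1.1 -0.4  0.2] open 0.0426 xhead -1.3248 tilt [ 0.  0. -1.]
world shift [-0.0004 -0.0011 -0.0005] tool-frame now (fs units) [0.04  0.028 0.021] in target frame [0.04  0.028 0.021] turn fs [-0.    0.    0.01]
```

View pics/c7.png

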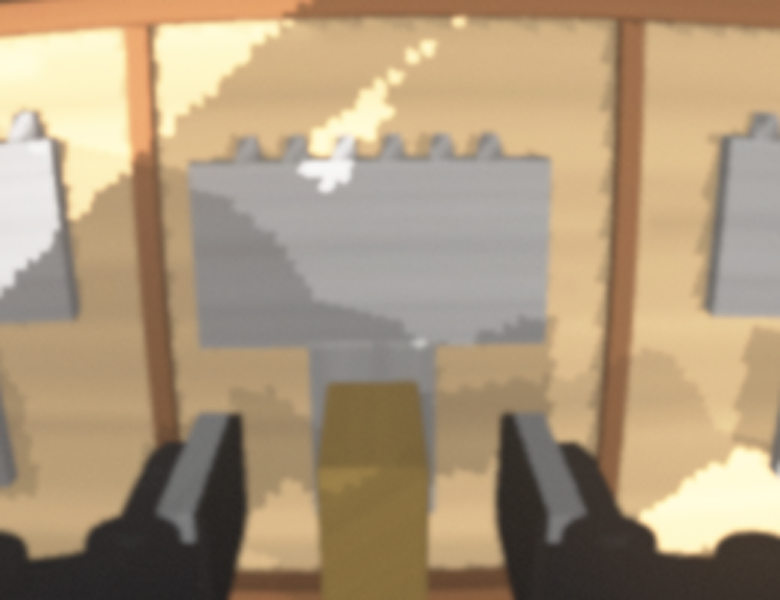

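Call:
step_arm:
  increments: "0 0 0 0 0 0; 0 0 0 0 0 0; 0 0 0 0 0 0; 0 0 0 0 0 0; 0 0 0 0 0 0"
  fingers: -1
  newtons: 60

```text
t: 5.93
tool_pos: [0.4835, -0.2476, 0.0185]
tool_rot: [-2.477, 1.932, -0.003]
contact_force: [-0.3, -0.9, 4.3]
opening: 0.0151
```

Call:
step_arm:
  increments: "0 0 -0.3 0 0 0; 0 0 -0.7 0 0 0; 0 0 -1 0 0 0; 0 0 -1 0 0 0; 0 0 -1 0 0 0; 0 0 -0.5 0 0 0; 0 0 0 0 0 0"

```text
t: 6.52
tool_pos: [0.4845, -0.2484, 0.1338]
tool_rot: [-2.477, 1.932, -0.01]
contact_force: [0.6, -1.1, -0.6]
opening: 0.0145
```

```bash
python3 - <<'E'
from h import *
grab("wrist","pics/w5.png")
plan([.52,.157,.12],-np.pi/2)
E
```

```text
pos [ 0.4834 -0.2476  0.1314] t 6.57 force [-0.1  0.7 -1.8] open 0.015 xhead -1.325 tilt [ 0.0024 -0.0017 -1.    ]
world shift [ 0.0366  0.4046 -0.0114] tool-frame now (fs units) [-15.344  -5.356   0.43 ] in target frame [-16.185  -1.462   0.454] turn fs [-0.022 -0.02   2.458]
```

View pics/w5.png

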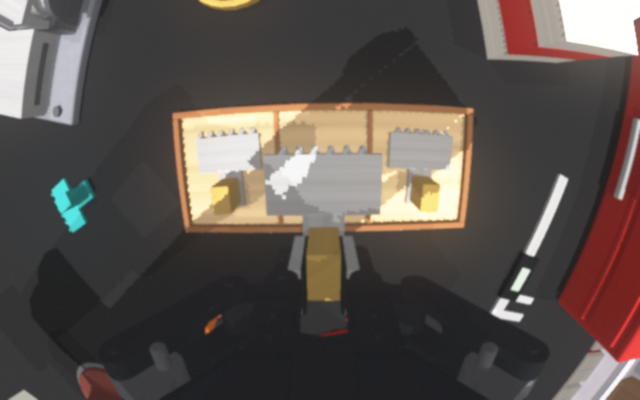

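```bash
python3 - <<'E'
from h import *
crop("pics/w5.png",240,130,405,320,4,"pics/c8.png")
E
```

```text
(no output)
```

View pics/c8.png

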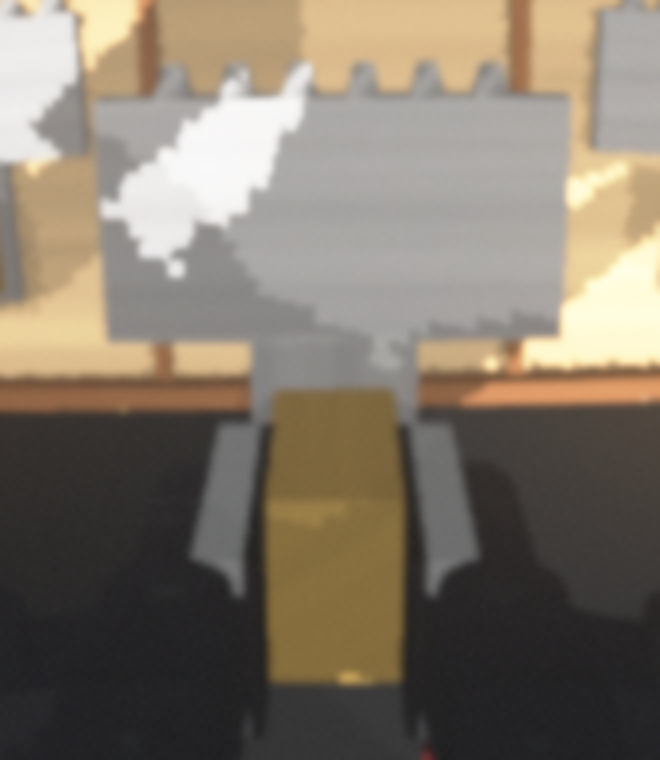

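Call:
step_arm:
  increments: "-0.7 -0.3 0 0 0 0.8; -1 -0.2 0 0 0 0.8; -1 0 0 0 0 0.85; -1 0 0 0 0 0; -1 0 0 0 0 0; -1 0 0 0 0 0; -1 0 0 0 0 0; -1 0 0 0 0 0; -1 0 0 0 0 0; -1 0 0 0 0 0; -1 0 0 0 0 0; -1 0 0 0 0 0"

```text
t: 7.57
tool_pos: [0.4824, 0.0483, 0.1272]
tool_rot: [2.22, -2.219, -0.005]
contact_force: [-0.4, -0.8, -1.9]
opening: 0.0149
```

```bash
python3 - <<'E'
from h import *
plan([.53,.157,.12],-np.pi/2)
E
```

```text
pos [0.4824 0.0483 0.1272] t 7.57 force [-0.4 -0.8 -1.9] open 0.0149 xhead -1.5701 tilt [-4.6e-03  3.0e-04 -1.0e+00]
world shift [ 0.0476  0.1087 -0.0072] tool-frame now (fs units) [-4.346 -1.91   0.281] in target frame [-4.347 -1.905  0.289] turn fs [0.046 0.003 0.007]
```

```bash
python3 - <<'E'
from h import *
f="pics/w5.png"
tp=np.array([.4834,-.2476,.1314]); h=-1.325
ex=np.array([-np.sin(h),np.cos(h)]) # leaf x dir = -tool y
ex=-np.array([np.sin(h),-np.cos(h)]); ey=np.array([-ex[1],ex[0]])
for p in [(97,97),(570,97),(108,338),(558,338)]:
    A=at(f,240+p[0]/4,130+p[1]/4,tp[2]-.0138+.005,True); d=(A-tp)[:2]; print((d@ex).round(4),(d@ey).round(4))
E
```

```text
0.0506 0.0283
0.0505 -0.0316
0.0184 0.0284
0.0183 -0.0315
```

Call:
step_arm:
  increments: "-1 -0.3 0 0 0 0; -1 -0.3 0 0 0 0; -1 -0.3 0.1 0 0 0; -0.8 -0.3 0.1 0 0 0; -0.2 -0.3 0.1 0 0 0; 0 0 0 0 0 0; 0 0 0 0 0 0"

```text
t: 8.15
tool_pos: [0.5206, 0.1465, 0.1206]
tool_rot: [2.22, -2.218, -0.003]
contact_force: [0.0, 0.4, -1.8]
opening: 0.015
```

```bash
python3 - <<'E'
from h import *
plan([.53,.154,.09],-np.pi/2)
E
```

```text
pos [0.5206 0.1465 0.1206] t 8.15 force [ 0.   0.4 -1.8] open 0.015 xhead -1.5697 tilt [-0.0038 -0.0011 -1.    ]
world shift [ 0.0094  0.0075 -0.0306] tool-frame now (fs units) [-0.301 -0.381  1.22 ] in target frame [-0.3   -0.376  1.222] turn fs [ 0.038 -0.011  0.011]
```

Call:
step_arm:
  increments: "-0.34 -0.36 0 0.04 0 0; 0 0 0.5 0 0 0; 0 0 0.5 0 0 0; 0 0 0.5 0 0 0; 0 0 0.4 0 0 0; 0 0 0 0 0 0; 0 0 0 0 0 0"

```text
t: 8.73
tool_pos: [0.5297, 0.1552, 0.0734]
tool_rot: [-2.222, 2.221, -0.002]
contact_force: [-0.2, 0.3, -1.9]
opening: 0.0144
```

```bash
python3 - <<'E'
from h import *
plan([.53,.155,.0673],-np.pi/2)
grab("wrist","pics/w6.png")
crop("pics/w6.png",190,20,450,300,2.8,"pics/c9.png")
E
```

```text
pos [0.5297 0.1552 0.0734] t 8.73 force [-0.2  0.3 -1.9] open 0.0144 xhead -1.5703 tilt [ 1.e-03 -5.e-04 -1.e+00]
world shift [ 0.0003 -0.0002 -0.0061] tool-frame now (fs units) [ 0.007 -0.012  0.244] in target frame [ 0.008 -0.012  0.244] turn fs [-0.01  -0.005  0.005]
```

View pics/c9.png

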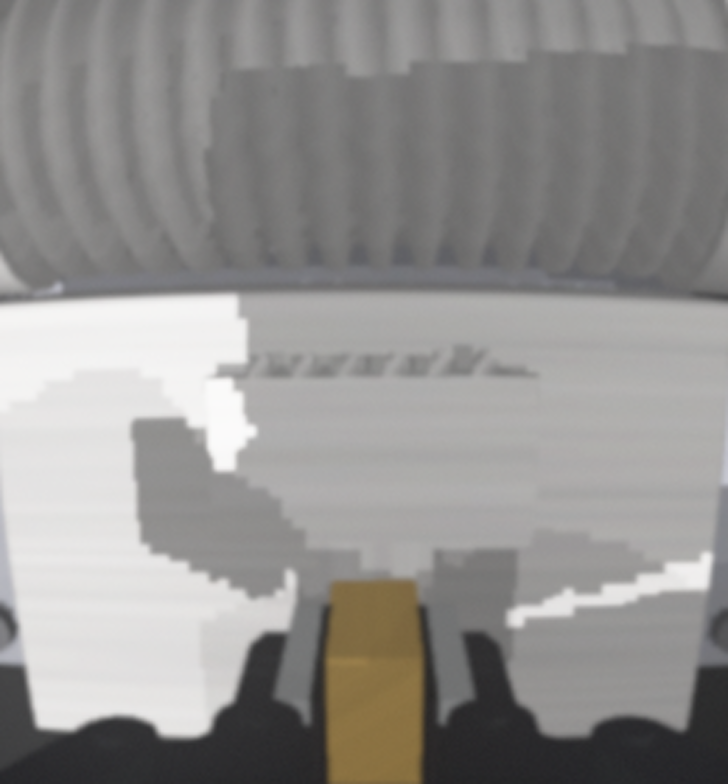

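Call:
step_arm:
  increments: "0 0 0.08 0 0 0; 0 0 0.06 0 0 0; 0 0 0.04 0 0 0; 0 0 0.04 0 0 0; 0 0 0.02 0 0 0"

```text
t: 9.2
tool_pos: [0.531, 0.1556, 0.0692]
tool_rot: [-2.22, 2.218, -0.005]
contact_force: [0.1, 0.3, -2.2]
opening: 0.0151
```

```bash
python3 - <<'E'
from h import *
f="pics/w6.png"
img=cv2.cvtColor(cv2.imread(f),cv2.COLOR_BGR2GRAY).astype(np.float32)
ys=np.linspace(.20,.11,721); phis=np.linspace(.2,1.5,120)
mx=np.zeros((len(phis),len(ys)),np.float32);my=mx.copy()
for i,p in enumerate(phis):
    for j,y in enumerate(ys):
        mx[i,j],my[i,j]=proj(f,[.627-.03*np.sin(p),y,.056+.03*np.cos(p)],True)
U=cv2.remap(img,mx,my,cv2.INTER_CUBIC)
top=cv2.resize(np.clip((U-60)*2,0,255),(721,300))
# plane at z=.064 (leaf top at TCP .0734 => under .0596, top .0646)
xs=np.linspace(.592,.570,110)
for i in range(1): pass
mx=np.zeros((len(xs),len(ys)),np.float32);my=mx.copy()
for i,x in enumerate(xs):
    for j,y in enumerate(ys): mx[i,j],my[i,j]=proj(f,[x,y,.0646],True)
V=cv2.resize(np.clip((cv2.remap(img,mx,my,cv2.INTER_CUBIC)-60)*1.5,0,255),(721,270))
out=np.vstack([top,V]).astype(np.uint8); cv2.imwrite("pics/u2.png",out)
E
```

```text
(no output)
```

View pics/u2.png

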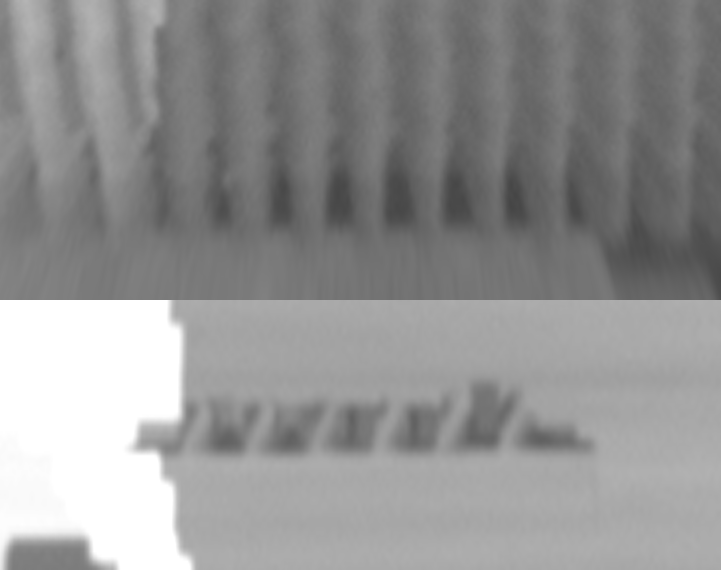

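Call:
step_arm:
  increments: "0.04 0 0.03 0 0 0; 0 0 0.03 0 0 0; 0 0 0.02 0 0 0; 0 0 0 0 0 0; 0 0 0 0 0 0"

```text
t: 9.62
tool_pos: [0.5311, 0.1545, 0.068]
tool_rot: [-2.221, 2.219, -0.005]
contact_force: [-2.5, -2.0, 5.2]
opening: 0.0146
```

Call:
step_arm:
  increments: "0 0 0.02 0 0 0; 0 0 0.02 0 0 0; 0 0 0 0 0 0; 0 0 0 0 0 0"

```text
t: 9.95
tool_pos: [0.5311, 0.1545, 0.068]
tool_rot: [-2.221, 2.219, -0.004]
contact_force: [-5.9, -2.0, 9.8]
opening: 0.0146
```

Call:
step_arm:
  increments: "0 0 -0.05 0 0 0; 0 -0.1 0 0 0 0; 0 -0.1 0 0 0 0; 0 -0.06 0 0 0 0; 0 0 0 0 0 0"

```text
t: 10.37
tool_pos: [0.5375, 0.1548, 0.068]
tool_rot: [-2.22, 2.219, -0.003]
contact_force: [-4.5, -0.1, 5.4]
opening: 0.0148
```

Call:
step_arm:
  increments: "0 -0.04 0 0 0 0; 0 0 0 0 0 0; 0 0 0 0 0 0"

```text
t: 10.62
tool_pos: [0.5383, 0.1548, 0.068]
tool_rot: [-2.221, 2.219, -0.003]
contact_force: [-3.6, 0.2, 6.3]
opening: 0.0147
```

Call:
step_arm:
  increments: "0 -0.04 0 0 0 0; 0 0 0 0 0 0; 0 -0.04 0 0 0 0; 0 0 0 0 0 0"

```text
t: 10.95
tool_pos: [0.5403, 0.1548, 0.068]
tool_rot: [-2.221, 2.219, -0.003]
contact_force: [-4.4, 0.5, 5.9]
opening: 0.015
```

Call:
step_arm:
  increments: "0 -0.04 0 0 0 0; 0 0 0 0 0 0; 0 0 0 0 0 0"

```text
t: 11.2
tool_pos: [0.5413, 0.1548, 0.068]
tool_rot: [-2.221, 2.219, -0.003]
contact_force: [-4.7, 0.2, 6.6]
opening: 0.0149
```

Edge is now at about 0.592, still with only sliding friction. Going on in 1 mm steps.

Call:
step_arm:
  increments: "0 -0.04 0 0 0 0; 0 0 0 0 0 0; 0 0 0 0 0 0"

```text
t: 11.45
tool_pos: [0.5423, 0.1548, 0.068]
tool_rot: [-2.221, 2.219, -0.003]
contact_force: [-2.8, 0.3, 7.4]
opening: 0.0148
```

Call:
step_arm:
  increments: "0 -0.04 0 0 0 0; 0 0 0 0 0 0; 0 0 0 0 0 0"

```text
t: 11.7
tool_pos: [0.5433, 0.1548, 0.068]
tool_rot: [-2.221, 2.219, -0.003]
contact_force: [-3.8, -0.5, 5.7]
opening: 0.0149
```

Call:
step_arm:
  increments: "0 -0.04 0 0 0 0; 0 0 0 0 0 0; 0 0 0 0 0 0"

```text
t: 11.95
tool_pos: [0.5442, 0.1549, 0.068]
tool_rot: [-2.221, 2.219, -0.003]
contact_force: [-4.2, -0.1, 5.8]
opening: 0.0149
```

Call:
step_arm:
  increments: "0 -0.03 0 0 0 0; 0 0 0 0 0 0; 0 0 0 0 0 0"

```text
t: 12.2
tool_pos: [0.545, 0.1548, 0.068]
tool_rot: [-2.221, 2.219, -0.003]
contact_force: [-4.4, 0.4, 6.3]
opening: 0.015
```

```bash
python3 - <<'E'
from h import *
grab("wrist","pics/w7.png")
crop("pics/w7.png",190,20,450,300,2.8,"pics/c10.png")
E
```

```text
(no output)
```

View pics/c10.png

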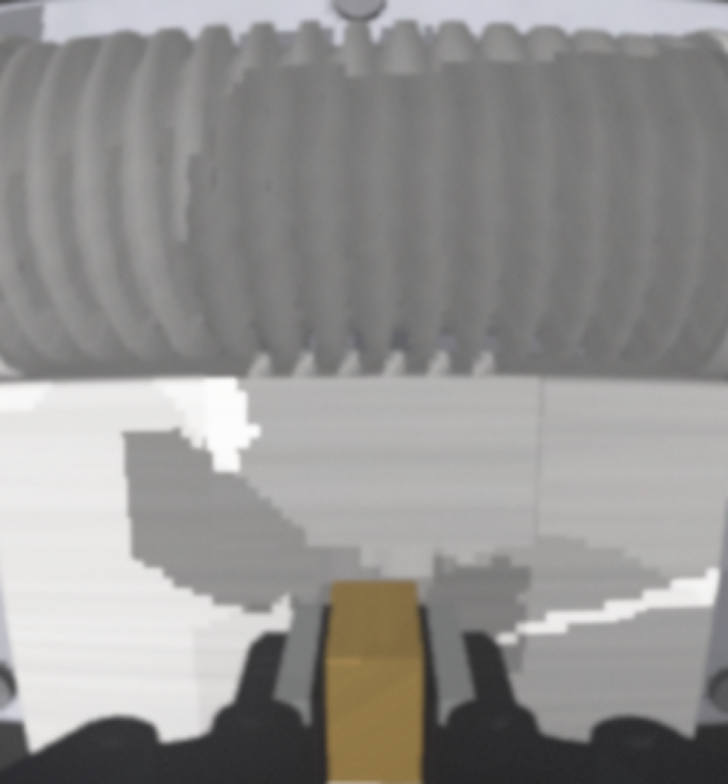

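The teeth at about (260..483, 365) in the crop are entering the grooves with no resistance. The edge is near the rest's end, so about 3-4 mm remain.

Call:
step_arm:
  increments: "0 -0.04 0 0 0 0; 0 0 0 0 0 0; 0 0 0 0 0 0"

```text
t: 12.5
tool_pos: [0.5456, 0.1548, 0.068]
tool_rot: [-2.221, 2.22, -0.002]
contact_force: [-6.8, 0.3, 7.3]
opening: 0.0151
```

Call:
step_arm:
  increments: "0 -0.04 0 0 0 0; 0 0 0 0 0 0; 0 0 0 0 0 0"

```text
t: 12.75
tool_pos: [0.5461, 0.1547, 0.068]
tool_rot: [-2.222, 2.22, -0.001]
contact_force: [-8.0, -1.4, 9.6]
opening: 0.0152
```

Call:
step_arm:
  increments: "0 -0.03 0 0 0 0; 0 0 0 0 0 0; 0 0 0 0 0 0"

```text
t: 13.0
tool_pos: [0.5466, 0.1546, 0.068]
tool_rot: [2.222, -2.221, 0.0]
contact_force: [-9.0, -1.2, 9.4]
opening: 0.0148
```

Contact with a flank, with a side force towards -y. I'll ease sideways 0.5 mm that way.

Call:
step_arm:
  increments: "0.02 0 0 0 0 0; 0 0 0 0 0 0; 0.02 0 0 0 0 0; 0 0 0 0 0 0"

```text
t: 13.33
tool_pos: [0.5477, 0.1541, 0.068]
tool_rot: [-2.22, 2.219, -0.002]
contact_force: [-4.7, 1.0, 5.7]
opening: 0.015
```

Call:
step_arm:
  increments: "0.02 0 0 0 0 0; 0 0 0 0 0 0; 0 0 0 0 0 0"

```text
t: 13.58
tool_pos: [0.548, 0.1537, 0.068]
tool_rot: [-2.22, 2.218, -0.003]
contact_force: [-3.9, 1.4, 5.2]
opening: 0.0149
```

```bash
python3 - <<'E'
from h import *
grab("wrist","pics/w8.png")
crop("pics/w8.png",260,120,390,190,6,"pics/c11.png")
E
```

```text
(no output)
```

View pics/c11.png

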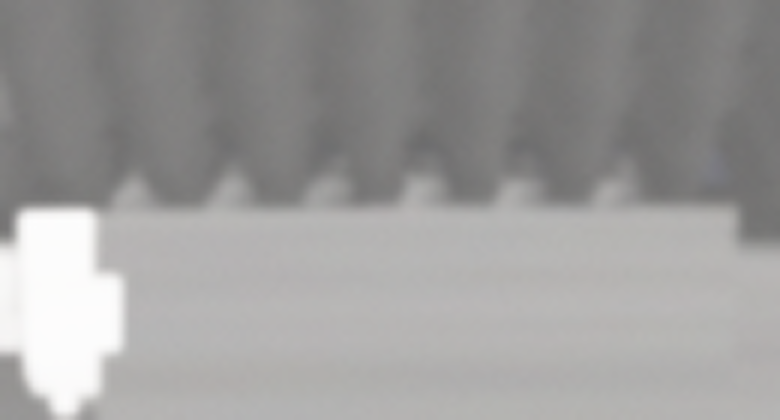

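Dropped in: the edge is now roughly 2.7 mm past the rest's end (it is fully home at 4 mm). Continuing gently.

Call:
step_arm:
  increments: "0 -0.03 0 0 0 0; 0 0 0 0 0 0; 0 0 0 0 0 0"

```text
t: 13.88
tool_pos: [0.5485, 0.1536, 0.068]
tool_rot: [-2.22, 2.219, -0.002]
contact_force: [-4.2, 2.0, 6.5]
opening: 0.0147
```

Call:
step_arm:
  increments: "0 -0.03 0 0 0 0; 0 0 0 0 0 0; 0 0 0 0 0 0"

```text
t: 14.13
tool_pos: [0.5485, 0.1536, 0.068]
tool_rot: [-2.221, 2.22, -0.0]
contact_force: [-7.3, 2.4, 9.6]
opening: 0.0147
```

Call:
step_arm:
  increments: "0 -0.03 0 0 0 0; 0 0 0 0 0 0; 0 0 0 0 0 0"

```text
t: 14.38
tool_pos: [0.5485, 0.1536, 0.068]
tool_rot: [2.222, -2.22, -0.002]
contact_force: [-10.6, 1.1, 10.3]
opening: 0.0151
```

Call:
step_arm:
  increments: "-0.02 0 0 0 0 0; 0 0 0 0 0 0; 0 0 0 0 0 0"

```text
t: 14.63
tool_pos: [0.5485, 0.1537, 0.068]
tool_rot: [2.222, -2.22, -0.001]
contact_force: [-11.6, -0.1, 11.3]
opening: 0.0151
```

Call:
step_arm:
  increments: "-0.02 0 0 0 0 0; 0 0 0 0 0 0; 0 0 0 0 0 0"

```text
t: 14.88
tool_pos: [0.5485, 0.1537, 0.068]
tool_rot: [2.221, -2.219, 0.0]
contact_force: [-11.4, -2.4, 11.9]
opening: 0.0148
```

```bash
python3 - <<'E'
from h import *
grab("wrist","pics/w9.png")
crop("pics/w9.png",260,120,390,190,6,"pics/c12.png")
E
```

```text
(no output)
```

View pics/c12.png

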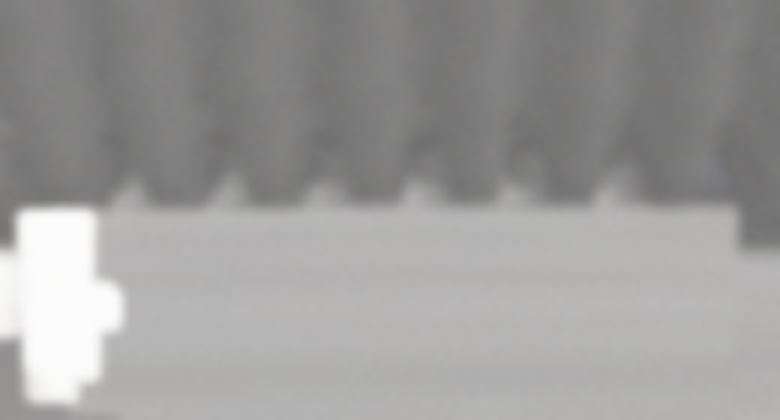

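```bash
python3 - <<'E'
from h import *
f="pics/w9.png"
crop(f,340,135,400,180,13,"pics/c13.png")
print(at(f,260+725/6,120+205/6,.0585,True).round(4),at(f,260+760/6,120+247/6,.0535,True).round(4))
E
```

```text
[0.5985 0.1247 0.0585] [0.5941 0.1205 0.0535]
```

View pics/c13.png

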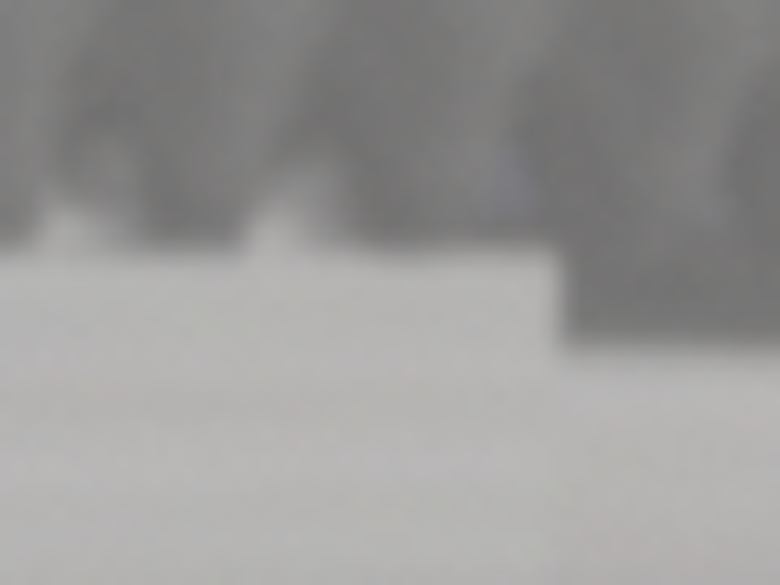

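The edge measures 4.4 mm past the rest's end (nominal 4.0 when home), with a firm stop and no side play. It is fully home. I'll take the push off and let go.

Call:
step_arm:
  increments: "0.01 0.06 -0.04 0 0 0; 0 0 0 0 0 0; 0 0 0 0 0 0"

```text
t: 15.18
tool_pos: [0.5484, 0.1537, 0.068]
tool_rot: [-2.221, 2.219, -0.004]
contact_force: [-1.5, 0.0, 1.2]
opening: 0.0151
```

Call:
step_arm:
  increments: "0 0 0 0 0 0; 0 0 0 0 0 0; 0 0 0 0 0 0; 0 0 0 0 0 0"
  fingers: 0

```text
t: 15.52
tool_pos: [0.549, 0.1538, 0.0684]
tool_rot: [-2.22, 2.218, -0.005]
contact_force: [-1.3, -0.8, -0.6]
opening: 0.043
```

Call:
step_arm:
  increments: "0 0 -0.4 0 0 0; 0 0 -0.8 0 0 0; 0 0 -1 0 0 0; 0 0 -1 0 0 0; 0 0 0 0 0 0; 0 0 0 0 0 0"

```text
t: 16.02
tool_pos: [0.5501, 0.1541, 0.1515]
tool_rot: [-2.217, 2.215, -0.01]
contact_force: [0.1, -0.1, -0.1]
opening: 0.0425
```

```bash
python3 - <<'E'
from h import *
grab("wrist","pics/w10.png");grab("top","pics/top1.png");print(ctrl.get_obs()['tool_pos'])
crop("pics/w10.png",190,50,450,270,3,"pics/c14.png")
crop("pics/top1.png",222,145,430,240,3.8,"pics/c15.png")
E
```

```text
[0.5480151  0.1537785  0.14807189]
```

View pics/c14.png

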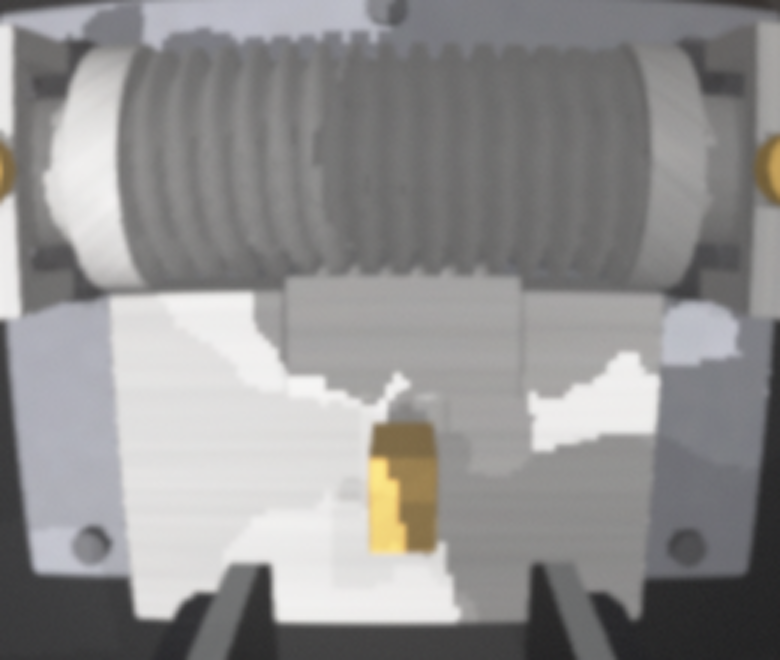

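View pics/c15.png

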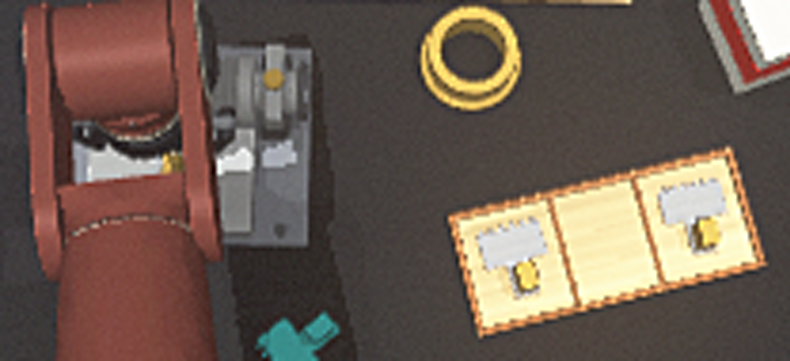

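```bash
python3 - <<'E'
from h import *
f="pics/w10.png"
c=lambda u,v:(190+u/3,50+v/3)
for p in [(290,276),(515,276)]: print('edge',at(f,*c(*p),.0585,True).round(4))
for p in [(200,292),(560,292),(640,293)]: print('rest end',at(f,*c(*p),.0535,True).round(4))
for p in [(110,293),(664,294)]: print('rest corners',at(f,*c(*p),.0535,True).round(4))
E
```

```text
edge [0.5981 0.1819 0.0585]
edge [0.5981 0.1245 0.0585]
rest end [0.5938 0.2066 0.0535]
rest end [0.5936 0.1118 0.0535]
rest end [0.5939 0.09   0.0535]
rest corners [0.5942 0.2317 0.0535]
rest corners [0.5938 0.0833 0.0535]
```

```bash
python3 - <<'E'
from h import *
print(ctrl.get_obs()['contact_force'].round(1)); print(ctrl.finish_job())
E
```

```text
[-0.5 -0.7 -0.2]
the job is handed in; nothing more can be done
None
```

The job is handed in after about 16 s of the 72 s allowed. The middle leaf in the tray fits the clamped screw and is lying on the rest, fully home and let go.

**How I chose it:** I measured pitch in the wrist camera. The leaves came out at about 9.9 mm (left), 8.1 mm (middle) and 9.0 mm (right), and the screw at about 8 mm. My pitch readings on the screw scattered from 7.3 to 8.5 mm, so I relied on the feel to settle it. Because the middle leaf seated, I never tried the other two on the thread.

**Seating:** I laid the leaf flat on the rest and slid it in about 1 mm at a time. It touched a flank once and dropped in after I eased it roughly 1 mm sideways. It then stopped firmly and did not move sideways. The tool force along the push never passed 12 N in the readings, against the 30 N limit.

**Last checks:**
- **Leaf on the rest:** after I let go, its edge lay 4.3–4.4 mm past the rest's end, where fully home is 4.0 mm. The small difference is within the camera calibration. It is square to the screw, and its middle is about 4 mm from mid-thread.
- **Other two leaves:** the top view shows them flat and untouched in their compartments.
- **Robot:** the gripper was clear of everything, with no contact force. No check failed.

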